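# Fish the memory stick out from between the storage boxes

### The arm

A 6-joint arm with a two-finger parallel gripper is mounted at the origin on the work surface; the furniture and walls round the work are solid. World frame = base frame: x ahead of the robot, y to its left, z up, the work surface at z = 0. Lengths are in m, angles in rad, forces in N, time in s.
With the tool pointing down it reaches from about 0.375 to 0.9 m from the base axis. Payload 3.1 kg.
Tool frame: the origin (TCP) lies on the centre line of the jaws, within the pads' length; the fingertips stand 8 mm ahead of it and the grasp point (between the pads) lies 11 mm behind it; z points along the fingers, y is the line along which they close (so a half turn about z gives the same grasp; the last joint's range is limited). The gripper opens to 87 mm and grips with 3 to 60 N. Pads are 19 mm wide; open, the fingers measure 117 mm over their backs; the gripper's body (75 mm by 190 mm) begins 51 mm behind the grasp point.
Start: joints at [-1.446, 0.527, 1.433, -0, 1.181, -0.178], TCP at [0.186, -0.597, 0.231] pointing down, gripper open.
Joint ranges: [-3.08, 3.08], [-0.75, 2.2], [0.22, 2.44], [-1.43, 4.57], [0, 2.65], [-2.85, 2.85]. Speed limits (rad/s): [2.79, 2.79, 3.14, 3.14, 3.14, 3.14].

### API

Orientations are given as a unit quaternion [x, y, z, w].
In Python, from rig import robot gives the robot as it stands. The module is installed in compiled form; this text tells all that it offers.
- The arm moves only by the tool send_rows, never from a script. Its argument "increments" is one flat list of numbers, 7 for each row, row after row: the turn, a rotation vector about the world's x, y, z in rad, then the shift along the world's x, y, z in cm, then the opening, from 0 (shut) to 1 (fully open). A call has 1 to 20 rows; each row shifts and turns the commanded pose from where the row before left it; what a row does not reach is not made up. A row lasts 1/12 s, in which the tool goes at most 41.7 mm and 7.16 degrees, less where a joint would pass 70% of its speed; a pose out of reach is approached as far as the arm can. A call is refused whole if a number of a shift passes 4.17 or a number of a turn 0.125, either way. A call with a gripper value outside its range is refused whole. The fingers move at their own pace and stop on an object; "newtons" is the grip in N (left out, the last holds). Time passes only in rows, so rows that do not move let the fingers close. It gives the time, the measured TCP pose, the force, the opening and the grip force at its end, in the units of the state.
- robot.get_obs(): the state, without advancing time (a new reading comes with each control period).
- robot.camera(name): name is "scene" or "top" or "wrist"; returns a dict with "image" (400x640x3 uint8, red, green, blue), "range_z" (400x640 float32, m along the optical axis (not along the pixel's ray), 0 where there is no reading), "fx", "fy", "cx", "cy" (pixels), "R" (3x3) and "t" (3): a world point X has camera coordinates R X + t. Camera axes: x right, y down, z forward; pixel columns grow to the right and rows downward; lengths in m; the calibration is good to about 2 mm. A picture is of the moment at which its call begins.
- robot.hand_in(): hands the job in; it is judged then, once.
The state is a dict: "time": time; "q": joint angles; "joint_velocities": joint speeds; "joint_torque": joint torques, N m; "position": TCP position; "tool_rot": TCP orientation; "ft_force": force on the tool from outside, world axes, zero at the start; "moment": the same for the moment, N m; "grip_width": finger opening in m; "grip_force": force on a finger pad.
Only numpy, scipy, OpenCV 4.12 (cv2) and the standard library are available. Lean on these libraries where they do the work, as an engineer would, in place of code of your own. Each camera call takes 0.05 s, during which the arm holds its last target. There are 200 camera calls.

### The job

The memory stick has slipped into one of the two narrow gaps between the storage boxes. Pick up the bent-rod reaching hook by its grip, lower its blade to the desk behind the stick and drag the stick out through the open front of the gap, until it lies flat on the desk at least 2 cm clear of the boxes; then set the hook down standing on its two feet. Do not touch the stick with the fingers, and leave the eraser in the other gap where it is.

Things in the scene. Friction and masses are not known exactly. Their poses are not given: they have to be found in the camera images.
- hook: Reaching hook, 0.1 to 0.2 kg: steel rod 7 mm thick, bent down at both ends like a low bridge, standing on 2 flat feet. Origin: at the feet's underside, straight below the middle of the black grip; y along the rod to the blade, z up. Grip: bar 60 mm long (y), 16 wide (x), 36 to 60 mm above the origin, taken from above. Rod axis 48 mm up. Rear foot at y = -50 mm, 36 wide, 8 thick.
- hook_blade (a point): Middle of the underside of the hook's blade (its front foot), 135 mm from the hook's origin along the hook's +y. The blade is 28 mm wide (x), 5 mm thick (y), 24 mm high; the rod comes down into it from above.
- box_row: Three grey lidded boxes in a row, fixed, each 50 wide (x), 140 deep (y), 80 mm high. Origin: desk level, centre of their front plane; y runs from the front into the gaps, z up (yaw 0: front faces world -y). Two gaps 52 mm wide, 132 deep along y, centred at x = -51 and +51 mm; open at the front (y = 0) and above, desk as floor, a 60 mm high strip closes the back.
- usb_stick: Dark blue memory stick, 54 x 18 x 8 mm, with a metal plug at one end, lying flat on the desk in one of the two gaps, roughly lengthwise in it, its middle 36 to 46 mm in from the front. Origin: centre of its underside; x along its length.
- eraser: Eraser, 42 x 23 x 14 mm, lying in the other gap. Origin: centre of its underside; x along its length. It stays where it is.
Mind the look-alikes: they are no part of the job. Leave any green or pink look-alike of the usb_stick alone.

How it is judged:
On the way:
1. the hook's blade is down at the desk inside the memory stick's gap, behind the stick (height (world z) of hook_blade below 0.015 m and y of hook_blade in the frame of box_row above 0.05 m and horizontal distance between hook_blade and usb_stick below 0.09 m), for 0.05 s.
At the end, for the whole second after the job is handed in: The memory stick lies flat on the desk (within about 11 degrees) wholly in front of the boxes, its middle at least 28 mm before their front plane; the hook stands upright on its feet on the desk (within about 8 degrees); the eraser is within 15 mm of where it was; all at rest (y of usb_stick in the frame of box_row below -0.028 m and height (world z) of usb_stick between -0.005 and 0.012 m and angle between usb_stick's own x axis and vertical above 1.37 rad and linear speed of each of usb_stick, hook below 0.02 m/s and angle between hook's own z axis and vertical below 0.15 rad and height (world z) of hook between -0.005 and 0.008 m and distance of eraser from where it was at the start of the episode below 0.015 m); the robot touches nothing.
It fails at once if the fingers touch the memory stick (contact force between the fingers and usb_stick above 0.3 N).
It fails at once if the eraser is moved by more than 15 mm (distance of eraser from where it was at the start of the episode above 0.015 m).
It also fails if it takes over 38 s, if anything falls off the work surface, if the arm or the gripper's body presses on something with over 40 N, if the wrist force passes 120 N, or if a joint passes its speed limit or range.

## Working session

There is one attempt and no reset: what is moved stays moved. The work goes in short steps, Python scripts to look and compute and a tool call to move; the robot and the scene stay as the last step left them, time stands still between calls to the robot, and variables do not carry over. Pictures are saved under pics/ and viewed, at most 10 in all, crops included, and the job is handed in when it is done.

Besides the shell and the picture viewer there is one more tool, called after ">>>" as a command line: name --argument value ..., lists and objects as JSON in quotes. send_rows: Moves the arm, as the interface text tells. Its arguments: {"type":"object","properties":{"increments":{"type":"array"},"newtons":{"type":"number"}},"required":["increments"]}

```bash
mkdir -p pics
cat > h.py <<'E'
import numpy as np, cv2
from rig import robot
def cam(n):
    c=robot.camera(n); cv2.imwrite  # noqa
    z=c["range_z"]; v,u=np.indices(z.shape)
    P=np.stack([(u-c["cx"])/c["fx"]*z,(v-c["cy"])/c["fy"]*z,z],-1)
    W=(P-c["t"])@c["R"]
    W[z==0]=np.nan
    return c,W
def save(img,n): cv2.imwrite("pics/"+n,cv2.cvtColor(img,cv2.COLOR_RGB2BGR))
E
python3 - <<'E'
from h import *
for n in("top","scene"):
    c,W=cam(n); save(c["image"],n+"0.png"); np.savez(n+"0.npz",W=W,im=c["image"])
print(robot.get_obs())
E
```

```text
{'time': 0.1, 'q': array([-1.44651755e+00,  5.28358775e-01,  1.43379372e+00,  1.05350303e-06,
        1.18139749e+00, -1.78515416e-01]), 'joint_velocities': array([ 0.00052257, -0.00044279, -0.00265165, -0.00025216, -0.00037315,
        0.00284286]), 'joint_torque': array([-6.19305756e-04, -4.40988028e+01, -1.77148694e+01,  6.34294865e-02,
        5.34098712e-02, -4.81111965e-05]), 'position': array([ 0.1863047 , -0.59590217,  0.22967212]), 'tool_rot': array([ 9.88560891e-01,  1.50819123e-01,  2.70234003e-05, -9.78290458e-04]), 'ft_force': array([ 0.77342263, -0.34341677,  0.71603108]), 'moment': array([-0.00081624,  0.01615249,  0.00933042]), 'grip_force': 0.0, 'grip_width': 0.08693417080043336}
```

View pics/top0.png

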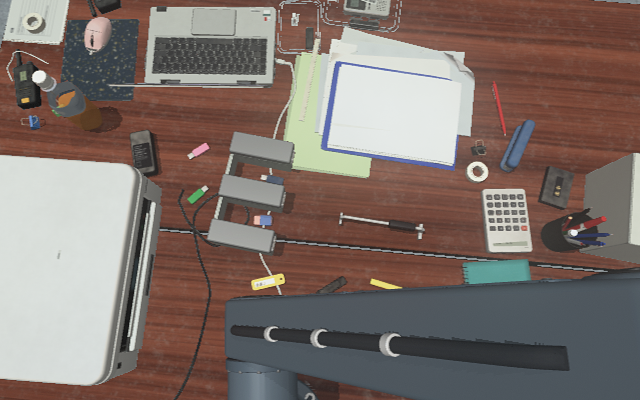

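View pics/scene0.png

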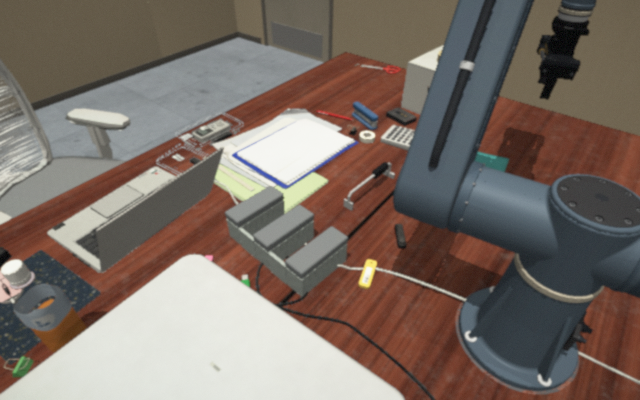

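Run:
```python
from h import *
d=np.load("top0.npz"); W=d["W"]; im=d["im"]
save(cv2.resize(im[120:250,180:440],None,fx=3,fy=3,interpolation=cv2.INTER_CUBIC),"crop.png")
for u,v in[(265,180),(272,181),(262,220),(342,215),(405,225),(421,231),(275,237),(285,190),(293,155),(212,230),(200,150),(197,195)]: print(u,v,W[v,u].round(4))
# box tops
m=(abs(W[...,2]-.08)<.012)
n,l,s,ce=cv2.connectedComponentsWithStats(m.astype(np.uint8))
for i in range(1,n):
    if 300<s[i,4]<6000:
        p=W[l==i]; r=cv2.minAreaRect(p[:,:2].astype(np.float32)*1000); print(s[i],r,np.median(p[:,2]))
```

```text
265 180 [0.5345 0.0841 0.0048]
272 181 [0.5332 0.0671 0.0065]
262 220 [0.4362 0.0784 0.0167]
342 215 [ 0.4597 -0.1025  0.0453]
405 225 [ 0.447  -0.241   0.0636]
421 231 [ 0.4431 -0.2844  0.0286]
275 237 [0.3951 0.0409 0.0526]
285 190 [0.5048 0.0309 0.0461]
293 155 [0.587  0.0209 0.0531]
212 230 [0.394  0.1755 0.0779]
200 150 [0.594  0.2485 0.0043]
197 195 [0.4828 0.2388 0.0061]
[ 230  131   65   33 1377] ((591.4877319335938, 91.13386535644531), (140.49859619140625, 51.454734802246094), 84.31280517578125) 0.0798366636637756
[598 164  13  53 338] ((562.0615844726562, -669.786865234375), (6.034025192260742, 120.21451568603516), 83.69900512695312) 0.07983966668386624
[ 219  174   66   34 1446] ((490.5722351074219, 102.00628662109375), (140.20314025878906, 51.27545928955078), 83.63082122802734) 0.07986298268903717
[128 213  23 124 492] ((289.0886535644531, 315.85186767578125), (258.45037841796875, 6.458550453186035), 1.0257459878921509) 0.07905117371856614
[ 207  218   68   35 1517] ((389.3594970703125, 112.21615600585938), (139.31642150878906, 50.6153564453125), 83.93367767333984) 0.07972288848481751
```

View pics/crop.png

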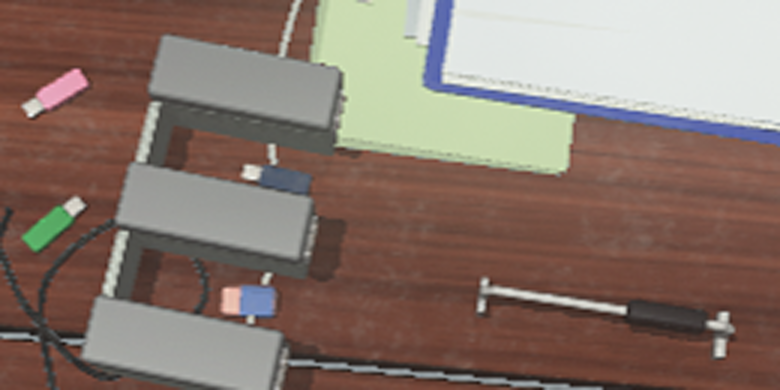

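Run:
```python
from h import *
d=np.load("top0.npz"); W=d["W"]; im=d["im"].astype(int)
a=np.radians(-5.95); X=np.array([np.cos(a),np.sin(a)]); Y=np.array([-X[1],X[0]]); O=np.array([.4905,.1018])-.07*Y
B=np.stack([(W[...,:2]-O)@X,(W[...,:2]-O)@Y],-1)*1000
b,z=B,W[...,2]*1000
m=(abs(b[...,0]-51)<24)&(b[...,1]>-5)&(b[...,1]<125)&(z<30)
print("O",O)
for n,mm in(("stick",m&(z>4)),("hookrod",(z>38)&(z<75)&(W[...,0]>.40)&(W[...,0]<.5)&(W[...,1]<-.05)&(W[...,1]>-.33)),("hooklow",(z>10)&(z<75)&(W[...,0]>.40)&(W[...,0]<.5)&(W[...,1]<-.05)&(W[...,1]>-.33))):
    p=b[mm]; print(n,len(p),cv2.minAreaRect(p.astype(np.float32)),p.min(0),p.max(0))
dark=(z>45)&(z<75)&(W[...,0]>.40)&(W[...,0]<.5)&(W[...,1]<-.15)&(W[...,1]>-.33)&(im.max(-1)<70)
p=W[dark][:,:2].astype(np.float32)*1000; print("grip",len(p),cv2.minAreaRect(p),p.mean(0), np.median(z[dark]))
rod=(z>40)&(z<60)&(W[...,0]>.40)&(W[...,0]<.5)&(W[...,1]<-.115)&(W[...,1]>-.2)
p=W[rod][:,:2].astype(np.float32)*1000; print("rod",cv2.fitLine(p,cv2.DIST_HUBER,0,.01,.01).ravel())
# 
R,C=np.where(m&(z>3)); 
for r in range(174,190):
    print(r,[(int(b[r,c,0]),int(b[r,c,1]),int(z[r,c]),im[r,c].tolist()) for c in range(264,284,4)])
```

```text
O [0.48324376 0.03217711]
stick 167 ((58.34732437133789, 66.5162353515625), (113.35128021240234, 32.00315475463867), 88.55586242675781) [41.51665524  9.45531544] [ 74.82906014 122.97758227]
hookrod 409 ((-9.095528602600098, -228.38394165039062), (17.305879592895508, 187.79989624023438), 2.923933267593384) [ -16.2115429  -322.26105901] [   1.74361679 -134.53866478]
hooklow 484 ((-7.008268356323242, -228.93649291992188), (34.69940185546875, 191.9791259765625), 1.134992241859436) [ -26.1938182  -324.62350902] [  12.18264162 -133.04936489]
grip 181 ((447.78369140625, -235.3177490234375), (57.27539825439453, 16.715808868408203), 85.38742065429688) [ 447.2339  -235.63947] 59.58653286004691
rod [ 6.0302682e-02  9.9818015e-01  4.5300632e+02 -1.5721863e+02]
174 [(60, 63, 0, [119, 84, 71]), (63, 54, -2, [118, 84, 73]), (62, 43, 8, [123, 112, 106]), (66, 35, -2, [116, 82, 68]), (68, 25, -1, [115, 81, 68])]
175 [(56, 61, 6, [197, 193, 183]), (58, 52, 8, [84, 94, 110]), (60, 43, 6, [99, 79, 73]), (63, 34, 1, [119, 83, 69]), (66, 25, -2, [118, 81, 67])]
176 [(54, 61, 6, [211, 208, 199]), (54, 51, 11, [92, 100, 114]), (58, 42, 4, [74, 86, 105]), (60, 33, 5, [101, 90, 90]), (62, 24, 1, [115, 79, 66])]
177 [(51, 60, 6, [217, 214, 203]), (53, 51, 6, [88, 98, 111]), (54, 41, 10, [79, 92, 110]), (56, 32, 8, [82, 93, 108]), (58, 22, 10, [93, 87, 88])]
178 [(50, 60, 3, [220, 218, 208]), (50, 50, 10, [85, 94, 111]), (52, 41, 7, [87, 95, 111]), (54, 31, 8, [83, 94, 109]), (56, 22, 7, [89, 96, 108])]
179 [(46, 59, 6, [231, 231, 227]), (48, 50, 7, [80, 91, 109]), (50, 40, 8, [85, 95, 109]), (51, 31, 11, [85, 95, 110]), (53, 21, 10, [97, 104, 115])]Traceback (most recent call last):
  File "<stdin>", line 17, in <module>
ValueError: cannot convert float NaN to integer
```

Candidates: dark-blue stick in the upper gap (272,180) is the target. The blue/pink block (262,220) is the eraser, and the pink (198,150) and green (197,195) sticks are look-alikes. The crop confirms this. The hook has its grip at (405,225) and its blade at (342,216), so the blade already points towards the boxes.

>>> send_rows --increments '[0, 0, 0.1, 2.17, 3.0, -0.3, 1, 0, 0, 0.1, 2.17, 3.0, -0.3, 1, 0, 0, 0.1, 2.17, 3.0, -0.3, 1, 0, 0, 0.1, 2.17, 3.0, -0.3, 1, 0, 0, 0.1, 2.17, 3.0, -0.3, 1, 0, 0, 0.1, 2.17, 3.0, -0.3, 1, 0, 0, 0.1, 2.17, 3.0, -0.3, 1, 0, 0, 0.1, 2.17, 3.0, -0.3, 1, 0, 0, 0.1, 2.17, 3.0, -0.3, 1, 0, 0, 0.1, 2.17, 3.0, -0.3, 1, 0, 0, 0.1, 2.17, 3.0, -0.3, 1, 0, 0, 0.1, 2.17, 3.0, -0.3, 1, 0, 0, 0, 0, 0, 0, 1, 0, 0, 0, 0, 0, 0, 1]'

```text
time: 1.27
position: [0.4473, -0.2346, 0.1941]
tool_rot: [0.729, 0.684, -0.0, -0.001]
ft_force: [0.2, 0.1, 0.7]
grip_width: 0.0874
grip_force: 0.0
```

Run:
```python
from h import *
from scipy.spatial.transform import Rotation as Ro
c,W=cam("wrist"); save(c["image"],"w1.png"); o=robot.get_obs()
print(o["position"],o["q"].round(2)); R=Ro.from_quat(o["tool_rot"]).as_matrix(); print("tool y",R[:,1].round(4),np.degrees(np.arctan2(R[1,1],R[0,1])))
im=c["image"].astype(int); z=W[...,2]*1000
reg=(W[...,0]>.40)&(W[...,0]<.5)&(W[...,1]<-.08)&(W[...,1]>-.33)
g=reg&(z>52)&(z<68)
p=W[g][:,:2].astype(np.float32)*1000
print(len(p), cv2.minAreaRect(p),p.mean(0))
```

```text
[ 0.44687819 -0.23604001  0.19431066] [-0.71  0.42  1.77 -0.    0.96 -0.64]
tool y [ 9.978e-01 -6.660e-02 -7.000e-04] -3.8175438882084354
1504 ((451.1557922363281, -189.37294006347656), (171.64158630371094, 16.38529396057129), 86.80982971191406) [ 449.5502  -221.35977]
```

View pics/w1.png

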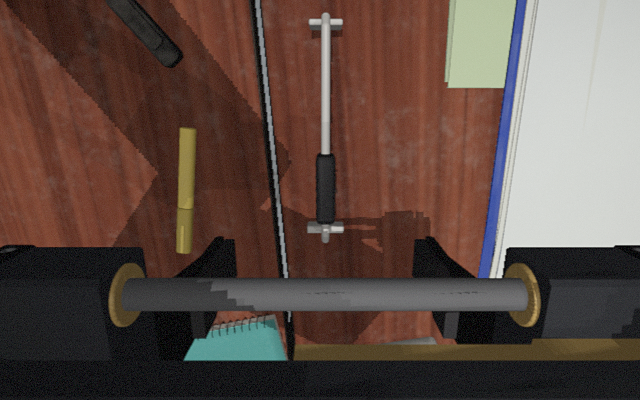

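The wrist picture shows the hook vertical in view, with its grip at (326,188) and its blade at (325,22). It lines up with the jaws, so I can descend and grip.

>>> send_rows --increments '[0, 0, 0, 0.02, 0, -3.3, 1, 0, 0, 0, 0, 0, -3.3, 1, 0, 0, 0, 0, 0, -3.3, 1, 0, 0, 0, 0, 0, -3.3, 1, 0, 0, 0, 0, 0, -2.5, 1, 0, 0, 0, 0, 0, 0, 1, 0, 0, 0, 0, 0, 0, 0, 0, 0, 0, 0, 0, 0, 0, 0, 0, 0, 0, 0, 0, 0, 0, 0, 0, 0, 0, 0, 0, 0, 0, 0, 0, 0, 0, 0, 0, 0, 0, 0, 0, 0, 0, 0, 0, 0, 0, 0, 0, 0, 0, 0, 0, 0, 0, 0, 0]' --newtons 40

```text
time: 2.48
position: [0.4472, -0.2366, 0.038]
tool_rot: [0.731, 0.683, 0.0, 0.0]
ft_force: [0.1, 0.2, 0.1]
grip_width: 0.042
grip_force: 0.0
```

>>> send_rows --increments '[0, 0, 0, 0, 0, 0, 0, 0, 0, 0, 0, 0, 0, 0, 0, 0, 0, 0, 0, 0, 0, 0, 0, 0, 0, 0, 0, 0, 0, 0, 0, 0, 0, 0, 0, 0, 0, 0, 0, 0, 0, 0, 0, 0, 0, 0, 0, 0, 0, 0, 0, 0, 0, 0, 0, 0, 0, 0, 0, 0, 0, 0, 0]'

```text
time: 3.23
position: [0.447, -0.2365, 0.0375]
tool_rot: [0.731, 0.683, -0.0, -0.0]
ft_force: [0.3, -0.0, -0.8]
grip_width: 0.0158
grip_force: 39.9
```

>>> send_rows --increments '[0, 0, 0, 0, 0, 1, 0, 0, 0, 0, 0, 0, 2.5, 0, 0, 0, 0, 0, 0, 3, 0, 0, 0, 0, 0, 0, 3, 0, 0, 0, 0, 0, 0, 1.5, 0, 0, 0, -0.004, 0.91, 2.45, 0, 0, 0, 0, -0.004, 0.91, 2.45, 0, 0, 0, 0, -0.004, 0.91, 2.45, 0, 0, 0, 0, -0.004, 0.91, 2.45, 0, 0, 0, 0, -0.004, 0.91, 2.45, 0, 0, 0, 0, -0.004, 0.91, 2.45, 0, 0, 0, 0, -0.004, 0.91, 2.45, 0, 0, 0, 0, -0.004, 0.91, 2.45, 0, 0, 0, 0, -0.004, 0.91, 2.45, 0, 0, 0, 0, 0, 0, 0, 0, 0, 0, 0, 0, 0, 0, 0, 0, 0, 0, 0, 0, 0, 0]'

```text
validation failed for argument at $.in...
```

Run:
```python
from h import *
o=robot.get_obs(); print(o["position"],o["tool_rot"].round(4),o["grip_force"],o["grip_width"])
c,W=cam("wrist"); save(c["image"],"w2.png")
a=np.radians(-5.95); X=np.array([np.cos(a),np.sin(a)]); Y=np.array([-X[1],X[0]]); O=np.array([.48324,.03218])
def show(c,W,n):
    z=W[...,2]*1000; b=np.stack([(W[...,:2]-O)@X,(W[...,:2]-O)@Y],-1)*1000
    m=(abs(b[...,0]-51)<25)&(z>110)&(z<170)&(b[...,1]>5)&(b[...,1]<120)
    p=b[m].astype(np.float32)
    print(n,len(p))
    if len(p)>20: print(cv2.fitLine(p,cv2.DIST_HUBER,0,.01,.01).ravel(),p.min(0),p.max(0),np.median(z[m]))
    s=(abs(b[...,0]-51)<24)&(z<14)&(z>4)&(b[...,1]>-5)&(b[...,1]<80)
    p=b[s].astype(np.float32)
    if len(p)>20: print("stick",cv2.minAreaRect(p),p.min(0),p.max(0))
show(c,W,"wrist"); c2,W2=cam("top"); show(c2,W2,"top"); save(cv2.resize(c2["image"][100:300,180:440],None,fx=3,fy=3),"t2.png")
```

```text
[ 0.44695989 -0.2365235   0.03745814] [ 7.307e-01  6.827e-01 -0.000e+00 -1.000e-04] 39.912140923552215 0.01578972683548304
wrist 0
top 0
```

View pics/w2.png

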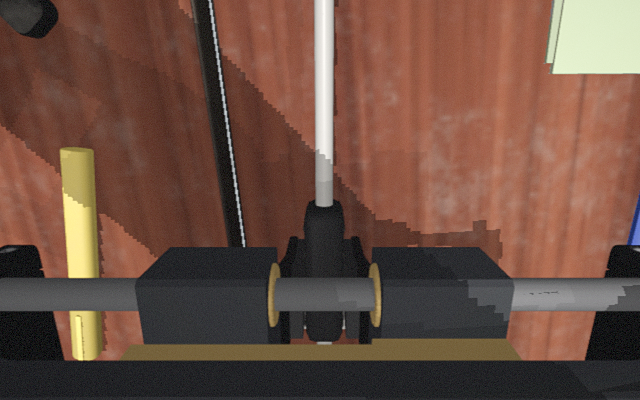

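The call was refused because I miscounted the numbers, so nothing moved. The picture shows the grip held squarely between the jaws at (324,280). I'll resend it.

>>> send_rows --increments '[0, 0, 0, 0, 0, 1, 0, 0, 0, 0, 0, 0, 2.5, 0, 0, 0, 0, 0, 0, 3, 0, 0, 0, 0, 0, 0, 3, 0, 0, 0, 0, 0, 0, 1.5, 0, 0, 0, -0.004, 0.91, 2.45, 0, 0, 0, 0, -0.004, 0.91, 2.45, 0, 0, 0, 0, -0.004, 0.91, 2.45, 0, 0, 0, 0, -0.004, 0.91, 2.45, 0, 0, 0, 0, -0.004, 0.91, 2.45, 0, 0, 0, 0, -0.004, 0.91, 2.45, 0, 0, 0, 0, -0.004, 0.91, 2.45, 0, 0, 0, 0, -0.004, 0.91, 2.45, 0, 0, 0, 0, -0.004, 0.91, 2.45, 0, 0, 0, 0, 0, 0, 0, 0, 0, 0, 0, 0, 0, 0, 0, 0, 0, 0, 0, 0, 0, 0, 0]'

```text
time: 4.75
position: [0.5283, -0.0161, 0.1478]
tool_rot: [0.743, 0.67, -0.0, -0.0]
ft_force: [-0.3, 0.5, -2.5]
grip_width: 0.0152
grip_force: 39.9
```

```bash
cat > m.py <<'E'
from h import *
o=robot.get_obs(); print(o["position"],o["tool_rot"].round(4),o["grip_force"],o["grip_width"])
a=np.radians(-5.95); X=np.array([np.cos(a),np.sin(a)]); Y=np.array([-X[1],X[0]]); O=np.array([.48324,.03218])
def show(c,W,n):
    z=W[...,2]*1000; b=np.stack([(W[...,:2]-O)@X,(W[...,:2]-O)@Y],-1)*1000
    m=(abs(b[...,0]-51)<25)&(z>110)&(z<170)&(b[...,1]>5)&(b[...,1]<120)
    p=b[m].astype(np.float32)
    print(n,len(p))
    if len(p)>20: print(cv2.fitLine(p,cv2.DIST_HUBER,0,.01,.01).ravel(),p.min(0),p.max(0),np.median(z[m]))
    s=(abs(b[...,0]-51)<24)&(z<14)&(z>4)&(b[...,1]>-65)&(b[...,1]<80)
    p=b[s].astype(np.float32)
    if len(p)>20: print("stick",cv2.minAreaRect(p),p.min(0),p.max(0))
E
python3 - <<'E'
from m import *
c,W=cam("wrist"); save(c["image"],"w3.png")
show(c,W,"wrist"); c2,W2=cam("top"); show(c2,W2,"top");
E
```

```text
[ 0.52831868 -0.01606383  0.14780029] [ 7.426e-01  6.697e-01 -4.000e-04 -1.000e-04] 39.91096453741193 0.015211613731044592
wrist 3138
[1.0176102e-04 1.0000000e+00 5.0136894e+01 3.7564552e+01] [46.65053    5.0163846] [53.672432 66.66379 ] 161.36170969906362
stick ((54.85206604003906, 41.5484619140625), (47.87126922607422, 37.228424072265625), 45.75814437866211) [27.148249 19.058699] [74.972534 71.15535 ]
top 0
```

View pics/w3.png

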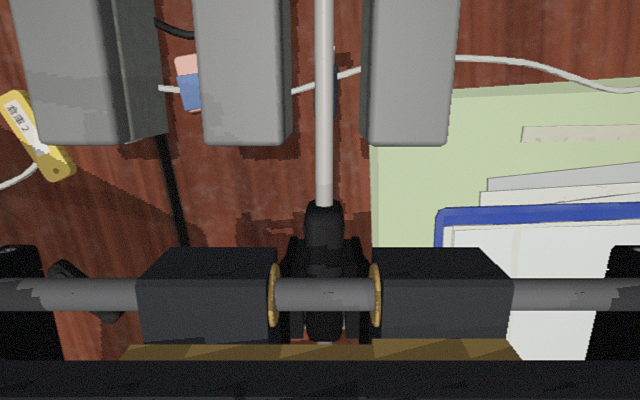

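The wrist picture shows the rod (325,100) centred in the gap between the middle box (240) and the far box (410), with the stick beneath it at about (327,80). Lowering now.

>>> send_rows --increments '[0, 0, 0, 0, 0, -2.5, 0, 0, 0, 0, 0, 0, -2.5, 0, 0, 0, 0, 0, 0, -2.5, 0, 0, 0, 0, 0, 0, -1.5, 0, 0, 0, 0, 0, 0, -1, 0, 0, 0, 0, 0, 0, -0.5, 0, 0, 0, 0, 0, 0, -0.35, 0, 0, 0, 0, 0, 0, 0, 0, 0, 0, 0, 0, 0, 0, 0, 0, 0, 0, 0, 0, 0, 0]'

```text
time: 5.68
position: [0.5296, -0.0163, 0.0399]
tool_rot: [0.743, 0.669, 0.001, 0.001]
ft_force: [-1.0, 0.5, -1.2]
grip_width: 0.0158
grip_force: 39.9
```

>>> send_rows --increments '[0, 0, 0, -0.073, -0.7, 0, 0, 0, 0, 0, -0.073, -0.7, 0, 0, 0, 0, 0, -0.073, -0.7, 0, 0, 0, 0, 0, -0.073, -0.7, 0, 0, 0, 0, 0, -0.073, -0.7, 0, 0, 0, 0, 0, -0.073, -0.7, 0, 0, 0, 0, 0, -0.073, -0.7, 0, 0, 0, 0, 0, -0.073, -0.7, 0, 0, 0, 0, 0, -0.073, -0.7, 0, 0, 0, 0, 0, -0.073, -0.7, 0, 0, 0, 0, 0, -0.073, -0.7, 0, 0, 0, 0, 0, -0.073, -0.7, 0, 0, 0, 0, 0, -0.073, -0.7, 0, 0, 0, 0, 0, -0.073, -0.7, 0, 0, 0, 0, 0, -0.073, -0.7, 0, 0, 0, 0, 0, -0.073, -0.7, 0, 0, 0, 0, 0, 0, 0, 0, 0, 0, 0, 0, 0, 0, 0, 0]'

```text
time: 7.18
position: [0.5172, -0.1285, 0.0391]
tool_rot: [0.743, 0.669, 0.0, 0.0]
ft_force: [-0.0, -0.4, -2.6]
grip_width: 0.0159
grip_force: 39.9
```

Run:
```python
from m import *
c,W=cam("wrist"); save(c["image"],"w4.png"); show(c,W,"wrist")
```

```text
[ 0.51723677 -0.12854954  0.03905146] [7.432e-01 6.690e-01 0.000e+00 1.000e-04] 39.911051667295396 0.01586846722095657
wrist 0
stick ((51.75809860229492, -50.51210403442383), (29.02975082397461, 18.04332160949707), 89.77111053466797) [ 42.721985 -64.992355] [ 60.81906  -36.029316]
```

View pics/w4.png

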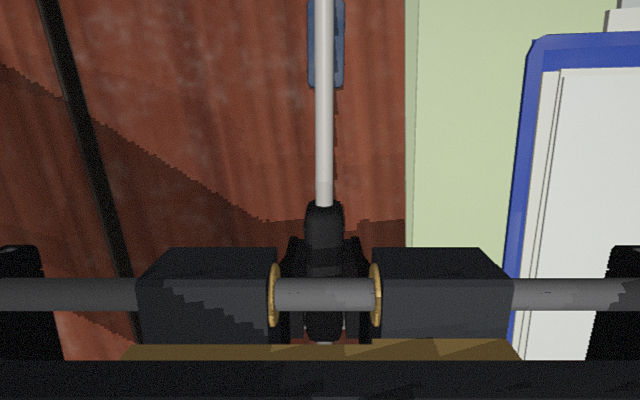

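The stick is out, visible at (325,45) under the rod with its middle about 50 mm before the front plane. I'll lower onto the desk, release and retreat upwards.

>>> send_rows --increments '[0, 0, 0, 0, 0, -0.15, 0, 0, 0, 0, 0, 0, 0, 0, 0, 0, 0, 0, 0, 0, 0, 0, 0, 0, 0, 0, 0, 0.5, 0, 0, 0, 0, 0, 0, 0.5, 0, 0, 0, 0, 0, 0, 0.5, 0, 0, 0, 0, 0, 0, 0.5, 0, 0, 0, 0, 0, 0, 0.5, 0, 0, 0, 0, 0, 0, 0.5, 0, 0, 0, 0, 0, 0, 0.5, 0, 0, 0, 0, 0, 1, 0.5, 0, 0, 0, 0, 0, 2, 0.5, 0, 0, 0, 0, 0, 3, 0.5, 0, 0, 0, 0, 0, 3, 0.5, 0, 0, 0, 0, 0, 3, 0.5, 0, 0, 0, 0, 0, 2, 0.5, 0, 0, 0, 0, 0, 0, 0.5, 0, 0, 0, 0, 0, 0, 0.5]'

```text
time: 8.73
position: [0.5179, -0.1283, 0.1794]
tool_rot: [0.743, 0.669, 0.001, 0.002]
ft_force: [-0.1, -0.5, -0.4]
grip_width: 0.0431
grip_force: 0.0
```

Run:
```python
from m import *
c,W=cam("wrist"); save(c["image"],"w5.png"); show(c,W,"wrist")
```

```text
[ 0.51788734 -0.12832333  0.17942242] [7.429e-01 6.694e-01 7.000e-04 1.800e-03] 0.0 0.04314466071082442
wrist 0
stick ((52.15232849121094, -41.77828598022461), (27.03095054626465, 46.80360412597656), 1.3811343908309937) [ 38.080647 -64.98268 ] [ 65.09982  -18.057516]
```

View pics/w5.png

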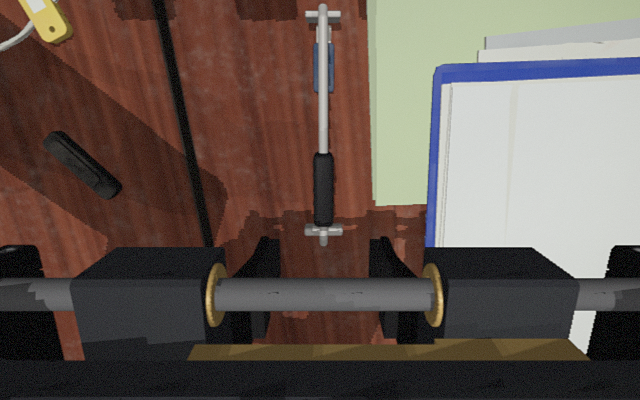

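The hook stands free and upright, with its blade at (322,15) and rear foot at (323,231). The stick lies flat under the rod at (323,65), in front of the boxes.

```bash
python3 -c "
from rig import robot
print(robot.hand_in())"
```

```text
the job is handed in; nothing more can be done
None
```

I handed the job in: the memory stick lies flat with its middle about 5 cm in front of the boxes, the hook stands free on its two feet, and I kept clear of the eraser without measuring it again; the interface gave no verdict.

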